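# Load the leak-test stand with sensor housings and start the test

### The arm

A 6-joint arm with a two-finger parallel gripper is mounted at the origin on the work surface. World frame = base frame: x ahead of the robot, y to its left, z up, the work surface at z = 0. Lengths are in m, angles in rad, forces in N, time in s.
With the tool pointing down it reaches from about 0.35 to 0.725 m from the base axis. Payload 6 kg.
Tool frame: the origin (TCP) lies at the very end of the fingers, on their centre line; the grasp point (between the pads) lies 19 mm behind it (ctrl.hold_point_z is the distance from the TCP to the grasp point, in m); z points along the fingers, y is the line along which they close (so a half turn about z gives the same grasp; the last joint's range is limited). The gripper opens to 85 mm and grips with 20 to 120 N. Pads are 22 mm wide; open, the fingers measure 114 mm over their backs; the gripper's body (76 mm by 85 mm) begins 54 mm behind the grasp point. The pads swing forward as they close: fully open they stand 13 mm farther back than shut.
Start: joints at [1.629, 0.04, 0.085, 0, -1.615, -0.334], TCP at [0.163, 0.577, 0.231] pointing down, gripper open.
Joint ranges: [-2.56, 2.56], [-1.29, 2.01], [-1.08, 1.49], [-3.29, 1.98], [-2.81, -0.18], [-2.99, 2.99]. Speed limits (rad/s): [2.57, 2.57, 3.01, 3.14, 3.14, 3.14].

### API

Orientations are given as a rotation vector (axis times angle).
In Python, from workcell import ctrl gives the robot as it stands. The module is installed in compiled form; this text tells all that it offers. Calls block until the motion is done:
- ctrl.move_to(position, orientation): joint-space move of the TCP to a pose.
- ctrl.move_straight(position, velocity=0.15, rotation=None): straight line of the TCP; rotation=None keeps the orientation; velocity is the mean speed in m/s.
- ctrl.move_joints(angles): joint-space move.
- ctrl.ungrasp() and ctrl.grab(): open the fingers fully, or close them until they stop; the grip force is fixed at half the most.
- ctrl.wait(seconds).
- ctrl.ik(position, orientation): joint angles nearest the present ones, or None.
- ctrl.grab_frame(name): name is "scene" or "side" or "wrist"; returns a dict with "pixels" (384x512x3 uint8, red, green, blue), "K" (3x3 intrinsics, pixels), "k1" (the pictures are not rectified: a ray, as slopes to the right and down, at radius r is drawn at 1 + k1 r^2 times it, then the intrinsics apply), "world_to_cam" (4x4, takes a point from world to camera coordinates). Camera axes: x right, y down, z forward; pixel columns grow to the right and rows downward; lengths in m; the calibration is good to about 2 mm. A picture is of the moment at which its call begins. There is no depth.
A pose or a line that the arm cannot do raises ctrl.PlanningError and nothing moves.
- ctrl.hand_in(): hands the job in; it is judged then, once.
Readings, each from a call of its own:
- ctrl.read_clock(): time.
- ctrl.read_joints(): joint angles.
- ctrl.read_joint_velocities(): joint speeds.
- ctrl.read_effort(): joint torques, N m.
- ctrl.read_tool_pos(): TCP position.
- ctrl.read_tool_rot(): TCP orientation.
- ctrl.read_contact_force(): force on the tool from outside, world axes, zero at the start.
- ctrl.read_torque(): the same for the moment, N m.
- ctrl.read_width(): finger opening in m.
- ctrl.read_grip_force(): force on a finger pad.
Only numpy, scipy, OpenCV 4.12 (cv2) and the standard library are available. Lean on these libraries where they do the work, as an engineer would, in place of code of your own. Each camera call takes 0.05 s, during which the arm holds its last target. There are 200 camera calls.

### The job

The vacuum valve on the leak-test stand was left open: shut it first, then stand every sensor housing lying on the bench upright in a tapered port of the stand, nose fully home, lowered in and not dropped. With all of them seated and the valve still shut, press the recessed zero button on the readout right down with the stylus, and only then open the valve fully; the stylus ends back in its holder. Leave the bin, the pin stand and the jar where they are.

Things in the scene. Friction and masses are not known exactly. Their poses are not given: they have to be found in the camera images.
- housing1_mid (a point): sensor housing 1: centre of its square aluminium body, 70 mm long, 44 x 44 mm. x axis = long axis: along -x, from the body's end face (35 mm from here), a round steel nose tapers 15 degrees a side from 42 mm to 18.5 mm diameter at its tip (79 mm from here); along +x a round dark connector, 26 mm diameter, reaches 55 mm from here. Upright in a port, +x is up. Two or three housings are present, all alike
- housing2_mid (a point): housing 2, like housing 1. 0.17 to 0.34 kg. All start lying level on one flat on the bench, this point 22 mm up, about 130 mm apart, the nose towards the robot: x axis pointing straight away from it or up to 40 degrees to its left
- housing3_mid (a point): housing 3, like housing 1
- port1 (a point): leak-test stand, port 1: centre of its round mouth, in the plane of the rim, 85 mm above the bench; z up, y along the row of ports. Outside 53 mm; bore 40 mm wide at the rim, narrowing 15 degrees a side to 16 mm at 45 mm down. A housing's nose fits by its taper: fully home, the housing's centre is about 39 mm above this point, its body about 4 mm clear of the rim
- port2 (a point): port 2, the middle one, like port 1. The three ports stand in a row along the stand's y, 100 mm apart (port 3 nearest the valve). Any housing may go in any port, turned any way about the vertical; unused ports close themselves
- port3 (a point): port 3, like port 1
- valve (a joint): quarter-turn ball-valve handle at the +y end of the stand, turning about a vertical axis; 0 = shut (handle across the pipe, pointing along the stand's -x, towards the robot), 1.57 rad = open (handle in line with the pipe, along the stand's +y). It starts near or at open. Stops at both ends, stays where it is left; about 3 N at valve_grip moves it
- valve_grip (a point): on the handle's black sleeve, 75 mm from the pivot; the sleeve is 68 mm long (37 to 105 mm from the pivot), 20 mm wide, 14 mm high, this point at its mid height 80 mm above the bench. x axis points from here to the pivot. Beneath the sleeve there is free space down to the pipe, whose top is 48 mm above the bench
- valve_pivot (a point): on the turning axis of the valve handle, fixed to the stand, 80 mm above the bench; axes of the stand: y along the row of ports, z up
- zero (a joint): travel of the readout's spring zero button: 0 released, 0.004 m fully down (takes about 5 N)
- zero_recess (a point): on the flat top of the readout (grey box 90 x 140 x 45 mm with a small display), 45 mm above the bench, at the centre of a round recess 16 mm wide; the black button, 13.6 mm wide, lies in it with its top 5 mm below this point; pressed down 4 mm at most. z axis up
- stylus_mid (a point): stylus, 110 mm long, 50 g, standing tip down in its holder at the start. Point: centre of its round grip, 16 mm diameter and 60 mm long (top end 30 mm above this point). z axis = its long axis, up; below the grip it tapers over 36 mm to a 6 mm pin 14 mm long, whose flat tip is 80 mm below this point
- holder_mouth (a point): centre of the mouth of the fixed stylus holder, a dark steel stand, 29 mm wide at the top and 68 mm at its foot; mouth 64 mm above the bench, tapered bore 18 mm wide at the mouth narrowing to 7 mm 44 mm down. With the stylus fully home, the stylus's point is about 21 mm above this point
- bin: bystander: shallow black parts bin 100 x 140 x 32 mm with small fittings; origin at the centre of its underside
- pin_stand: bystander: steel base 70 mm wide with two upright pins, 130 mm high; origin at the centre of its underside
- jar: bystander: glass jar 60 mm wide, 75 mm high; origin at the centre of its underside
Things that resemble listed ones, but are neither listed nor needed, are in the scene too. What is shaped like the part that bears holder_mouth but orange is not meant.

How it is judged:
On the way, in this order (a step that is already met when the one before it is completed fails the run):
1. the valve is shut (value of joint valve below 0.12 rad), for 0.2 s.
2. every housing stands nose down and fully home in a port, with the valve shut (((horizontal distance between housing1_mid and port1 below 0.005 m and z of housing1_mid in the frame of port1 between 0.033 and 0.043 m) or (horizontal distance between housing1_mid and port2 below 0.005 m and z of housing1_mid in the frame of port2 between 0.033 and 0.043 m) or (horizontal distance between housing1_mid and port3 below 0.005 m and z of housing1_mid in the frame of port3 between 0.033 and 0.043 m)) and angle between each of housing1_mid, housing2_mid, housing3_mid's own x axis and vertical below 0.07 rad and ((horizontal distance between housing2_mid and port1 below 0.005 m and z of housing2_mid in the frame of port1 between 0.033 and 0.043 m) or (horizontal distance between housing2_mid and port2 below 0.005 m and z of housing2_mid in the frame of port2 between 0.033 and 0.043 m) or (horizontal distance between housing2_mid and port3 below 0.005 m and z of housing2_mid in the frame of port3 between 0.033 and 0.043 m)) and ((horizontal distance between housing3_mid and port1 below 0.005 m and z of housing3_mid in the frame of port1 between 0.033 and 0.043 m) or (horizontal distance between housing3_mid and port2 below 0.005 m and z of housing3_mid in the frame of port2 between 0.033 and 0.043 m) or (horizontal distance between housing3_mid and port3 below 0.005 m and z of housing3_mid in the frame of port3 between 0.033 and 0.043 m)) and value of joint valve below 0.12 rad), for 0.2 s.
3. the zero button is pressed right down with the stylus, with every housing seated and the valve shut (all of step 2 and value of joint zero above 0.003 m and contact force between stylus and zero above 0.5 N), for 0.1 s.
4. the valve is fully open (value of joint valve above 1.4 rad), for 0.2 s.
At the end, for the whole second after the job is handed in: all housings present stand upright (4 degrees) and at rest in ports, within 5 mm of the centre line, centre 33 to 43 mm above the rim; valve within 0.17 rad of its open stop; zero button released; stylus upright in its holder, within 8 mm of its centre and of fully down (((horizontal distance between housing1_mid and port1 below 0.005 m and z of housing1_mid in the frame of port1 between 0.033 and 0.043 m) or (horizontal distance between housing1_mid and port2 below 0.005 m and z of housing1_mid in the frame of port2 between 0.033 and 0.043 m) or (horizontal distance between housing1_mid and port3 below 0.005 m and z of housing1_mid in the frame of port3 between 0.033 and 0.043 m)) and angle between each of housing1_mid, housing2_mid, housing3_mid's own x axis and vertical below 0.07 rad and ((horizontal distance between housing2_mid and port1 below 0.005 m and z of housing2_mid in the frame of port1 between 0.033 and 0.043 m) or (horizontal distance between housing2_mid and port2 below 0.005 m and z of housing2_mid in the frame of port2 between 0.033 and 0.043 m) or (horizontal distance between housing2_mid and port3 below 0.005 m and z of housing2_mid in the frame of port3 between 0.033 and 0.043 m)) and ((horizontal distance between housing3_mid and port1 below 0.005 m and z of housing3_mid in the frame of port1 between 0.033 and 0.043 m) or (horizontal distance between housing3_mid and port2 below 0.005 m and z of housing3_mid in the frame of port2 between 0.033 and 0.043 m) or (horizontal distance between housing3_mid and port3 below 0.005 m and z of housing3_mid in the frame of port3 between 0.033 and 0.043 m)) and linear speed of each of housing1, housing2, housing3, stylus below 0.02 m/s and value of joint valve above 1.4 rad and value of joint zero below 0.0015 m and horizontal distance between stylus_mid and holder_mouth below 0.008 m and z of stylus_mid in the frame of holder_mouth below 0.03 m and angle between stylus_mid's own z axis and vertical below 0.1 rad); the robot touches nothing.
It fails at once if a bystander is pushed more than 3 cm or tipped over (distance of bin from where it was at the start of the episode above 0.03 m or angle between bin's own z axis and vertical above 0.5 rad).
It fails at once if a bystander is pushed more than 3 cm or tipped over (distance of pin_stand from where it was at the start of the episode above 0.03 m or angle between pin_stand's own z axis and vertical above 0.5 rad).
It fails at once if a bystander is pushed more than 3 cm or tipped over (distance of jar from where it was at the start of the episode above 0.03 m or angle between jar's own z axis and vertical above 0.5 rad).
It fails at once if the zero button is pressed with the valve open (value of joint zero above 0.002 m and value of joint valve above 0.5 rad).
It fails at once if a housing is dropped into a port (enters its seat faster than 0.4 m/s) ((linear speed of housing1 above 0.4 m/s and ((horizontal distance between housing1_mid and port1 below 0.012 m and z of housing1_mid in the frame of port1 below 0.064 m) or (horizontal distance between housing1_mid and port2 below 0.012 m and z of housing1_mid in the frame of port2 below 0.064 m) or (horizontal distance between housing1_mid and port3 below 0.012 m and z of housing1_mid in the frame of port3 below 0.064 m))) or (linear speed of housing2 above 0.4 m/s and ((horizontal distance between housing2_mid and port1 below 0.012 m and z of housing2_mid in the frame of port1 below 0.064 m) or (horizontal distance between housing2_mid and port2 below 0.012 m and z of housing2_mid in the frame of port2 below 0.064 m) or (horizontal distance between housing2_mid and port3 below 0.012 m and z of housing2_mid in the frame of port3 below 0.064 m))) or (linear speed of housing3 above 0.4 m/s and ((horizontal distance between housing3_mid and port1 below 0.012 m and z of housing3_mid in the frame of port1 below 0.064 m) or (horizontal distance between housing3_mid and port2 below 0.012 m and z of housing3_mid in the frame of port2 below 0.064 m) or (horizontal distance between housing3_mid and port3 below 0.012 m and z of housing3_mid in the frame of port3 below 0.064 m)))).
Of housing1, housing2, housing3 only 2 to 3 are there at a start; the rules pass over those that are not, and their reading is None.
At some moment in a run one of housing1, housing2, housing3 may be knocked a few centimetres aside while the robot is not near it.
It also fails if it takes over 208 s, if anything falls off the work surface, if the arm or the gripper's body presses on something with over 40 N, if the wrist force passes 120 N, or if a joint passes its speed limit or range.

## Working session

There is one attempt and no reset: what is moved stays moved. The work goes in short steps, each a Python script; the robot and the scene stay as the last script left them, time stands still between calls to the robot, and variables do not carry over. Pictures are saved under pics/ and viewed, at most 14 in all, crops included, and the job is handed in when it is done.

```bash
mkdir -p pics; cat > h.py <<'E'
import numpy as np, cv2
from scipy.spatial.transform import Rotation as R
from workcell import ctrl
def frame(n,save=None):
    f=ctrl.grab_frame(n)
    if save: cv2.imwrite('pics/'+save,cv2.cvtColor(f['pixels'],cv2.COLOR_RGB2BGR))
    return f
def ray(f,px):
    K=np.array(f['K']);k=f['k1'];d=(np.array(px,float)-K[:2,2])/[K[0,0],K[1,1]]
    u=d.copy()
    for _ in range(30): u=d/(1+k*(u@u))
    T=np.array(f['world_to_cam']);c=-T[:3,:3].T@T[:3,3]
    return c,T[:3,:3].T@np.array([u[0],u[1],1])
def onz(f,px,z):
    c,d=ray(f,px);return c+d*(z-c[2])/d[2]
def proj(f,p):
    T=np.array(f['world_to_cam']);q=T[:3,:3]@np.array(p,float)+T[:3,3];u=q[:2]/q[2];u=u*(1+f['k1']*(u@u))
    K=np.array(f['K']);return u*[K[0,0],K[1,1]]+K[:2,2]
def tri(*fp):
    A=np.zeros((3,3));b=np.zeros(3)
    for f,p in fp:
        c,d=ray(f,p);d/=np.linalg.norm(d);M=np.eye(3)-np.outer(d,d);A+=M;b+=M@c
    return np.linalg.solve(A,b)
E
python3 - <<'E'
from h import *
for n in('scene','side','wrist'):
    f=frame(n,n+'0.png');T=np.array(f['world_to_cam']);print(n,f['K'][0][0],f['k1'],-T[:3,:3].T@T[:3,3],T[2,:3])
    im=cv2.imread('pics/'+n+'0.png')
    if n!='wrist': cv2.imwrite('pics/'+n+'0b.png',cv2.resize(im,(800,600),interpolation=cv2.INTER_CUBIC))
print(ctrl.read_clock(),ctrl.read_tool_rot())
E
```

```text
scene 402.1372492056649 0.03926757801804791 [1.04680794 0.66244356 1.05791504] [-0.40455857 -0.54375956 -0.73529444]
side 362.69847958990505 -0.08483633988788052 [ 0.34739132 -0.84610909  0.79335506] [ 0.15603826  0.75045237 -0.64224084]
wrist 291.68202986880925 -0.06195917914697025 [0.23273865 0.55737897 0.37318546] [-0.27336823  0.07604907 -0.95889851]
0.15 [ 3.11036294e+00 -4.31632755e-01 -7.65964157e-05]
```

View pics/scene0b.png

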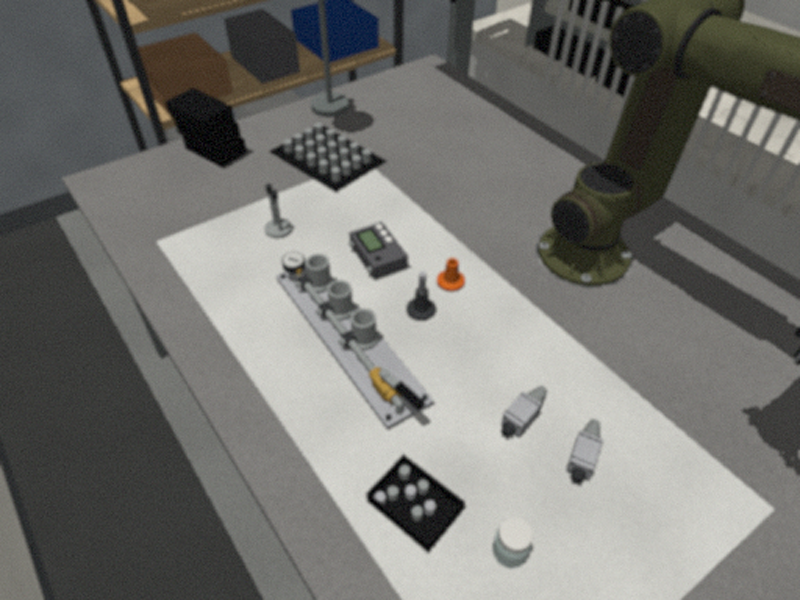

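View pics/side0b.png

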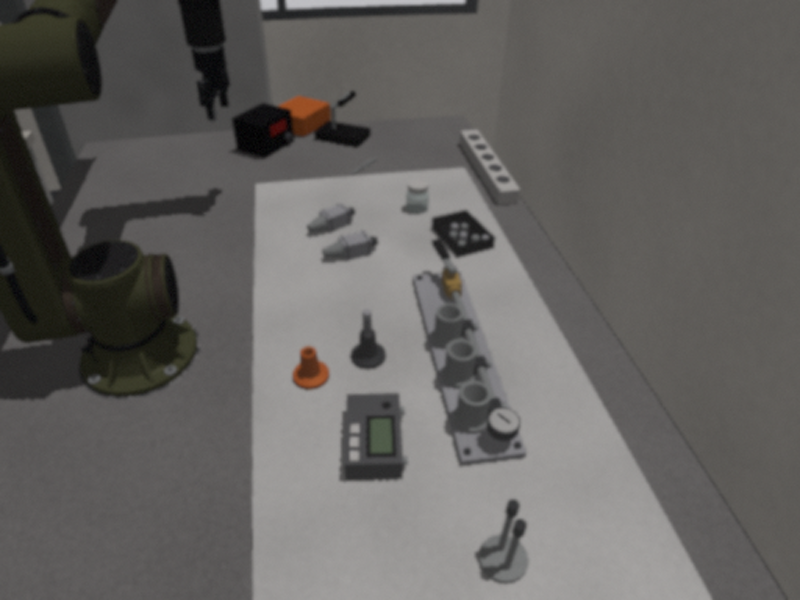

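The scene view (800x600 px) shows two housings lying at (523,412) and (587,450), with ports at (318,268), (340,297) and (364,326). The black valve handle is at (410,393), about in line with the pipe. The stylus stands in the dark holder at (422,298), and the readout is at (378,248).

The side view agrees: housings at (350,245) and (332,218), ports at (475,395), (461,350) and (450,314), holder at (367,340), readout at (373,435).

Possible mix-ups:
- **Holder:** the orange cone at scene (452,272) is a decoy. I choose the dark one with the stylus.
- **Button:** the three white keys at side (355,442) could be mistaken for it. I choose the dark round spot at side (387,405).
- **Valve:** the gauge at scene (292,262) could be mistaken for it. I choose the black sleeve.

```bash
python3 - <<'E'
from h import *
s,d=ctrl.grab_frame('scene'),ctrl.grab_frame('side')
P=dict(h1=((523,412),(350,245)),h2=((587,450),(332,218)),pA=((364,320),(450,312)),pB=((340,291),(461,349)),pC=((318,263),(475,393)),
 valve=((411,394),(441,250)),button=((404,263),(387,405)),sty=((422,275),(367,314)),hold=((421,291),(368,333)),jar=((515,530),(418,190)),bin=((416,502),(463,233)),pins=((279,228),(505,560)))
for k,(a,b) in P.items():
    a,b=np.array(a)/1.5625,np.array(b)/1.5625
    p=tri((s,a),(d,b));print(k,p.round(3),(proj(s,p)-a).round(1),(proj(d,p)-b).round(1))
E
```

```text
h1 [0.45  0.261 0.022] [ 0.4 -0.2] [0.3 0.2]
h2 [0.416 0.39  0.024] [-0.8  0.4] [-0.6 -0.3]
pA [ 0.6   -0.072  0.08 ] [-0.7  0.2] [-0.7 -0.2]
pB [ 0.595 -0.171  0.08 ] [-0.5  0.1] [-0.5 -0.1]
pC [ 0.59  -0.274  0.081] [-0.7  0.1] [-0.9 -0.2]
valve [0.632 0.132 0.08 ] [-1.2  0.3] [-1.  -0.3]
button [ 0.427 -0.213  0.027] [-7.9  2.2] [-10.6  -3.8]
sty [ 0.441 -0.084  0.11 ] [-0.4  0.2] [-0.5 -0.2]
hold [ 0.442 -0.083  0.062] [-0.4  0.1] [-0.4 -0.2]
jar [0.645 0.431 0.061] [-1.7  0.6] [-1.  -0.4]
bin [0.731 0.283 0.014] [-1.1  0.3] [-0.8 -0.2]
pins [ 0.57  -0.518  0.003] [-1.1  0. ] [-2.  -0.4]
```

```bash
cat >> h.py <<'E'
def rot(yaw,a=0.):
    """tool rotvec: tilt a=0 -> pointing down; x-axis heading yaw. tool pitched about its y: a>0 tips fingers towards heading yaw+pi"""
    x=np.array([np.cos(yaw),np.sin(yaw),0]);z=np.array([0,0,-1.]);y=np.cross(z,x)
    M=np.stack([x,y,z],1)@R.from_euler('y',-a).as_matrix()
    return R.from_matrix(M)
def rv(*k): return rot(*k).as_rotvec()
E
python3 - <<'E'
from h import *
import pickle
o={}
for n,(p,y) in dict(H=((.43,.32,.25),0),S=((.60,-.05,.25),0),B=((.45,-.16,.25),0)).items():
    for yy in (y,y-np.pi,y+np.pi):
        q=ctrl.ik(p,rv(yy))
        if q is not None: break
    print(n,yy,np.round(q,2)); ctrl.move_to(p,rv(yy)); o[n]=frame('wrist','w_%s.png'%n)
pickle.dump(o,open('w.pkl','wb'));print(ctrl.read_clock())
ims=[cv2.imread('pics/w_%s.png'%n) for n in 'HSB']
cv2.imwrite('pics/m1.png',np.hstack(ims[:1])); 
E
```

```text
H 0 [ 1.02 -0.13 -0.04  0.   -1.65  0.56]
S 0 [ 0.25  0.05  0.13  0.   -1.65  1.32]
B 0 [ 0.08 -0.29 -0.18  0.   -1.68  1.49]
4.0583
```

View pics/w_H.png

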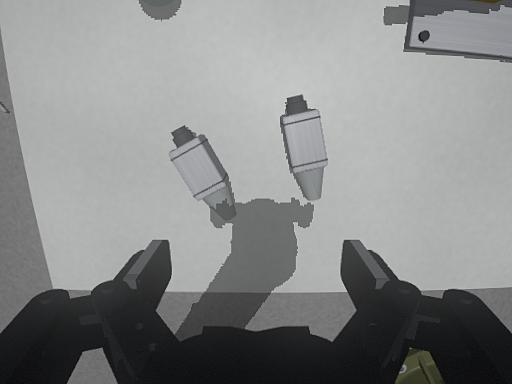

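View pics/w_S.png

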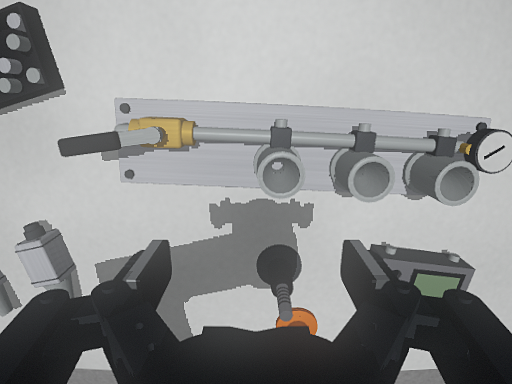

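View pics/w_B.png

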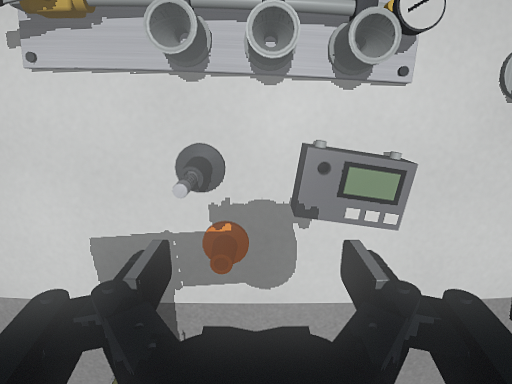

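The close views confirm the choices:
- **w_H:** two housings, bodies at (305,138) and (198,167), noses towards the robot.
- **w_S:** valve sleeve at (88,145), pivot about (155,135), port rims near (280,170), (366,174) and (450,177).
- **w_B:** zero recess at (324,168), with the stylus top at (181,189) in the dark holder and the orange decoy at (223,245).

Next I'll measure these more precisely.

```bash
python3 - <<'E'
from h import *
import pickle
o=pickle.load(open('w.pkl','rb'))
for n,pts in dict(S=[(280,172),(366,176),(450,178)],B=[(171,27),(273,28),(375,36)]).items():
    f=o[n];g=cv2.cvtColor(f['pixels'],cv2.COLOR_RGB2GRAY);g=cv2.resize(g,None,fx=3,fy=3,interpolation=cv2.INTER_CUBIC)
    for p in pts:
        x0,y0=int(p[0]-45),max(0,int(p[1]-45));c=g[y0*3:y0*3+270,x0*3:x0*3+270]
        h=cv2.HoughCircles(cv2.medianBlur(c,5),cv2.HOUGH_GRADIENT,1.5,8,param1=80,param2=25,minRadius=45,maxRadius=90)
        if h is None: print(n,p,None);continue
        for q in h[0][:4]:
            px=(q[:2]+.5)/3-.5+[x0,y0]; print(n,p,px.round(1),'r mm',(q[2]/3/f['K'][0][0]*(-0.085+ray(f,p)[0][2])*1000).round(1),onz(f,px,.085).round(4))
f=o['B'];g=cv2.cvtColor(f['pixels'],cv2.COLOR_RGB2GRAY)
c=g[150:186,306:342];m=(c<62).astype(np.uint8);print(c[18,:].tolist(),c[:,18].tolist())
n,l,st,ce=cv2.connectedComponentsWithStats(m);print(st,ce)
for i in range(1,n):
    if st[i,4]>30: print('recess',onz(f,ce[i]+[306,150],.045),np.sqrt(st[i,4]*4/np.pi)/f['K'][0][0]*.347)
# stylus top
c=g[170:205,165:205];_,m=cv2.threshold(c,140,255,0)
print('sty top',onz(f,(181,187),.115),onz(o['S'],(285,313),.115))
# valve sleeve, S
f=o['S'];hsv=cv2.cvtColor(f['pixels'],cv2.COLOR_RGB2HSV);v=hsv[...,2]
m=np.zeros(v.shape,np.uint8);m[120:165,50:175]=(v[120:165,50:175]<75)*255
n,l,st,ce=cv2.connectedComponentsWithStats(m);i=1+np.argmax(st[1:,4]);cn,_=cv2.findContours((l==i).astype(np.uint8),0,1)
r=cv2.minAreaRect(cn[0]);print('sleeve',r);b=cv2.boxPoints(r);print([onz(f,q,.087).round(4).tolist() for q in b],onz(f,r[0],.085))
# housings
f=o['H'];print([ (k,onz(f,p,.022).round(4).tolist()) for k,p in dict(h1n=(316,198),h1c=(294,96),h2n=(229,218),h2c=(179,128)).items()])
crop=o['B']['pixels'][0:220,140:440];cv2.imwrite('pics/c1.png',cv2.cvtColor(cv2.resize(crop,(780,572),interpolation=cv2.INTER_CUBIC),cv2.COLOR_RGB2BGR))
E
```

```text
S (280, 172) [280.9 175.4] r mm 19.7 [ 0.5986 -0.0765  0.085 ]
S (280, 172) [280.4 171.9] r mm 22.1 [ 0.6025 -0.0759  0.085 ]
S (280, 172) [277.9 175.9] r mm 22.6 [ 0.5981 -0.0733  0.085 ]
S (280, 172) [283.9 170.4] r mm 30.8 [ 0.6042 -0.0796  0.085 ]
S (366, 176) [355.9 169.4] r mm 26.7 [ 0.6055 -0.158   0.085 ]
S (366, 176) [368.9 178.4] r mm 24.8 [ 0.5955 -0.1734  0.085 ]
S (366, 176) [367.9 181.4] r mm 21.8 [ 0.5921 -0.1727  0.085 ]
S (366, 176) [372.9 181.9] r mm 21.3 [ 0.5915 -0.1783  0.085 ]
S (450, 178) [462.9 188.9] r mm 30.2 [ 0.5836 -0.2846  0.085 ]
S (450, 178) [451.9 177.9] r mm 28.4 [ 0.5964 -0.2688  0.085 ]
S (450, 178) [460.9 186.9] r mm 27.8 [ 0.5859 -0.2817  0.085 ]
S (450, 178) [453.9 180.4] r mm 20.7 [ 0.5935 -0.2717  0.085 ]
B (171, 27) [167.9  24.4] r mm 23.5 [ 0.5989 -0.0752  0.085 ]
B (171, 27) [170.4  27.4] r mm 27.3 [ 0.5961 -0.0775  0.085 ]
B (171, 27) [171.4  23.4] r mm 26.7 [ 0.5997 -0.0787  0.085 ]
B (171, 27) [168.9  21.9] r mm 20.9 [ 0.6011 -0.0763  0.085 ]
B (273, 28) [271.4  26.9] r mm 27.9 [ 0.5957 -0.1751  0.085 ]
B (273, 28) [275.4  28.4] r mm 25.
[... 661 characters left out ...]
69, 74, 80, 90, 112, 120, 121, 120, 120, 120, 118, 120, 120, 121, 120]
[[   0    0   36   36 1287]
 [  12   19    1    1    1]
 [  33   29    3    7    8]] [[17.4001554  17.40637141]
 [12.         19.        ]
 [34.25       32.375     ]]
sty top [ 0.44418414 -0.08560234  0.115     ] [ 0.44368987 -0.08294035  0.115     ]
sleeve ((115.2627944946289, 140.23377990722656), (17.58460807800293, 8.529411315917969), 83.2901611328125)
[[0.6462, 0.1039, 0.087], [0.6471, 0.0946, 0.087], [0.6287, 0.0946, 0.087], [0.6277, 0.104, 0.087]] [0.63727489 0.10023164 0.085     ]
[('h1n', [0.3821, 0.2396, 0.022]), ('h1c', [0.5125, 0.2736, 0.022]), ('h2n', [0.3535, 0.3567, 0.022]), ('h2c', [0.4744, 0.4164, 0.022])]
```

View pics/c1.png

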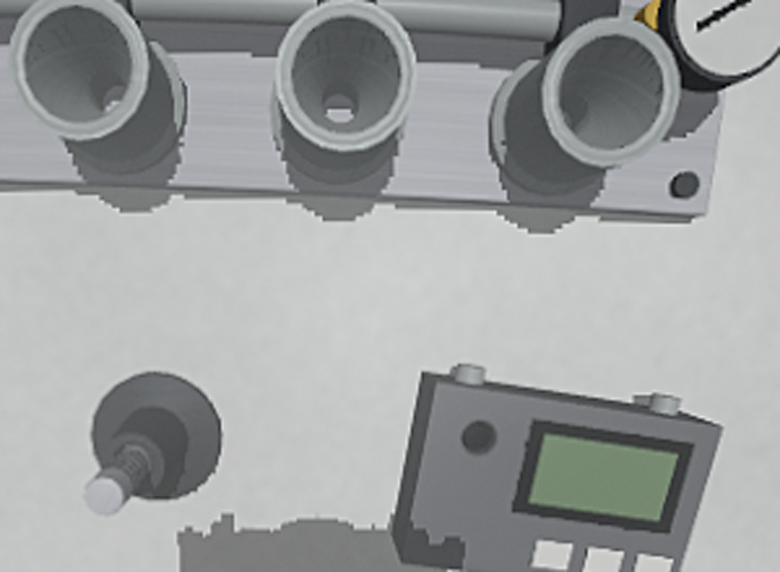

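The crop (2.6x) shows the rims centred at (81,67), (347,75) and (611,92), and the recess at (479,437). Both fit the given sizes: 100 mm pitch and 16 mm recess.

Now the valve, pushed shut with closed fingers along an arc.

```bash
python3 - <<'E'
from h import *
import pickle
o=pickle.load(open('w.pkl','rb'))
f=o['S'];a,b,c=[onz(f,p,.085) for p in((60,147),(119.5,139.5),(155,134.5))]
print(a,b,c,np.linalg.norm(a-b),np.linalg.norm((a+b)/2-c)); u=(b-a)/np.linalg.norm(b-a);print('pivot by sleeve',b+u*.037)
f=o['B'];print('recess',onz(f,(324,168),.045)); P=[onz(f,p,.085) for p in((375,35.2),(273.3,28.6),(171,25.8))];print(P)
c,d=ray(o['S'],(88,143));print(c)
print(onz(o['B'],(181,188.7),.115))
ctrl.grab();print(ctrl.read_width(),ctrl.read_contact_force())
E
```

```text
[0.63076684 0.16340991 0.085     ] [0.63800281 0.09549967 0.085     ] [0.64289309 0.05665182 0.085     ] 0.0682946573020757 0.07329845665630468
pivot by sleeve [0.64192304 0.05870794 0.085     ]
recess [ 0.44859754 -0.24330382  0.045     ]
[array([ 0.58980073, -0.27650702,  0.085     ]), array([ 0.59423046, -0.17691416,  0.085     ]), array([ 0.59758938, -0.07813553,  0.085     ])]
[ 0.67219389 -0.04915479  0.39283682]
[ 0.44242517 -0.08547437  0.115     ]
-0.0006461443764088391 [ 0.13428877 -0.32820344  0.49776363]
```

```bash
cat >> h.py <<'E'
PV=np.array([.642,.058]);YS=-.039
PORT={1:np.array([.5898,-.2765]),2:np.array([.5942,-.1769]),3:np.array([.5976,-.0781])}
def push(th,off,side,z=.066,r=.078):
    """closed-finger TCP position to push handle at angle th; side=+1: finger on clockwise side"""
    return np.r_[PV+r*np.array([np.cos(th),np.sin(th)])+side*off*np.array([np.sin(th),-np.cos(th)]),z]
E
python3 - <<'E'
from h import *
th=1.6
p=push(th,.042,1);print(p,ctrl.ik(p,rv(th-np.pi)) is not None)
ctrl.move_to(np.r_[p[:2],.16],rv(th-np.pi)); ctrl.move_straight(p,.1)
for th in np.arange(1.6,3.11,.1):
    ctrl.move_straight(push(th,.026,1),.12,rv(th-np.pi))
    F=ctrl.read_contact_force();print(round(th,2),np.round(F,1),end=' ')
    if np.hypot(F[0],F[1])>12: break
frame('wrist','v1.png');print(ctrl.read_clock())
E
```

```text
[0.68170453 0.13719312 0.066     ] True
1.6 [0.3 0.1 0.4] 1.7 [-0.1 -0.7 -0.6] 1.8 [-0.1  0.5  0.4] 1.9 [ 0.2 -0.5 -0.1] 2.0 [ 0.8 -0.  -0.4] 2.1 [ 0.6 -0.4  0.6] 2.2 [-0.   0.1  0.1] 2.3 [ 0.6 -0.5 -0.3] 2.4 [-0.6 -1.1  0.5] 2.5 [-0.2 -0.3  1.4] 2.6 [-1.  -0.4  0.2] 2.7 [-0.3 -0.3  0.2] 2.8 [-0.5 -0.1 -0.2] 2.9 [-0.2 -1.2 -0.4] 3.0 [ 0.9  0.2 -0.4] 3.1 [ 2.2  5.6 -1.3] 11.7
```

View pics/v1.png

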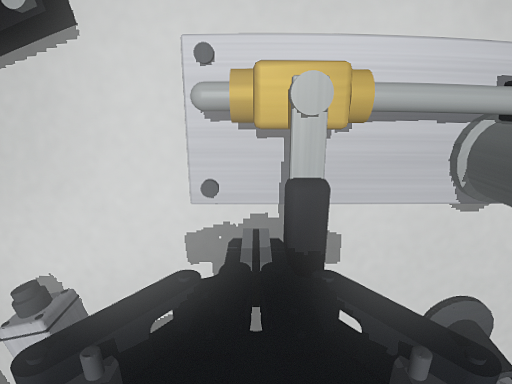

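v1 shows the handle's silver lever (310,90)-(308,180) square across the pipe, with the finger on its left side. I'll nudge it once more to confirm the stop, then back off and look at the housings.

```bash
python3 - <<'E'
from h import *
import pickle
th=3.13
ctrl.move_straight(push(th,.026,1),.05,rv(3.1-np.pi));print(np.round(ctrl.read_contact_force(),1))
ctrl.wait(.3)
p=push(3.1,.045,1);ctrl.move_straight(p,.15);p[2]=.2;ctrl.move_straight(p,.25)
ctrl.ungrasp()
ctrl.move_to((.40,.32,.2),rv(0.))
f=frame('wrist','w_H2.png');pickle.dump(f,open('wh.pkl','wb'))
for p in((.45,.26),(.41,.39)): print(proj(f,(*p,.022)))
# ik feasibility
for a in(.3,.4,.5,.6):
    g=rot(.26,a);t=np.array([.45,.26,.022])+g.apply([0,0,.019]);print(a,g.apply([0,0,1]).round(2),ctrl.ik(t,g.as_rotvec()) )
print(ctrl.read_clock())
E
```

```text
[ 4.4 11.8 -2.6]
[310.33808163 126.85185693]
[192.49442916 163.3948918 ]
0.3 [-0.29 -0.08 -0.96] [ 0.80462796  0.18188032 -0.15754199 -0.15420841 -1.49098303  1.05859068]
0.4 [-0.38 -0.1  -0.92] [ 0.77636247  0.26671268 -0.06586312 -0.19350516 -1.59018072  1.08517922]
0.5 [-0.46 -0.12 -0.88] [ 0.75135541  0.35029376  0.02261797 -0.22980583 -1.68884189  1.10420145]
0.6 [-0.55 -0.15 -0.83] [ 0.72925259  0.43247832  0.1080901  -0.26448773 -1.78675578  1.11650225]
15.1083
```

View pics/w_H2.png

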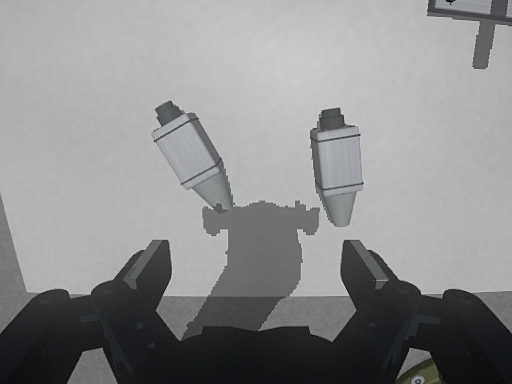

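w_H2 shows that one housing has been knocked: its body is now at (337,158), nose tip (344,222), connector end (331,110). The other is where it was: nose tip (228,209), connector end (166,105). I'll measure both axes, with the tip-to-connector length of 134 mm as the check.

```bash
python3 - <<'E'
from h import *
import pickle
f=pickle.load(open('wh.pkl','rb'))
# body top-face seams/corners at z=.044 plus axis ends at z=.022
for n,a,b in(('h1',(344,222),(331,112)),('h2',(228,208),(166,106))):
    A,B=onz(f,a,.022),onz(f,b,.022);u=(B-A)/np.linalg.norm(B-A);print(n,A.round(4),B.round(4),'L',np.linalg.norm(B-A).round(4),'mid',(A+.079*u).round(4),(B-.055*u).round(4),'yaw',np.arctan2(u[1],u[0]))
# body top face blob centre: bright region
g=cv2.cvtColor(f['pixels'],cv2.COLOR_RGB2GRAY)
for n,c in(('h1',(337,158)),('h2',(188,150))):
    x,y=c;crop=f['pixels'][y-60:y+75,x-60:x+60];cv2.imwrite('pics/c_%s.png'%n,cv2.cvtColor(cv2.resize(crop,None,fx=3,fy=3,interpolation=cv2.INTER_CUBIC),cv2.COLOR_RGB2BGR))
a,b=[cv2.imread('pics/c_%s.png'%n) for n in('h1','h2')];cv2.imwrite('pics/c2.png',np.hstack([a,b]))
E
```

```text
h1 [0.3389 0.214  0.022 ] [0.4658 0.2385 0.022 ] L 0.1292 mid [0.4165 0.229  0.022 ] [0.4118 0.2281 0.022 ] yaw 0.19072752636924348
h2 [0.357  0.3516 0.022 ] [0.4724 0.4149 0.022 ] L 0.1316 mid [0.4263 0.3896 0.022 ] [0.4242 0.3885 0.022 ] yaw 0.5011422631879209
```

View pics/c2.png

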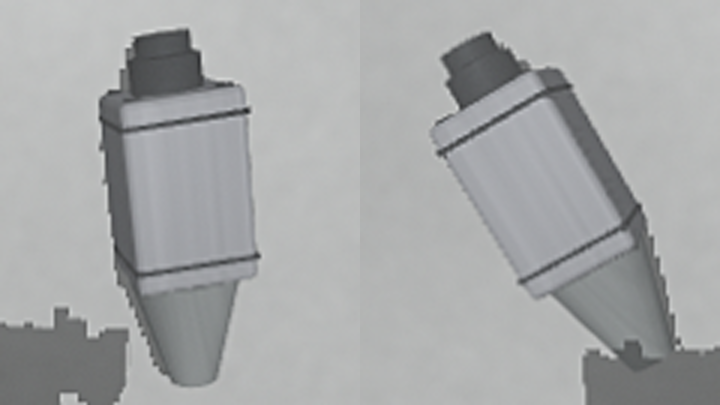

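```bash
python3 - <<'E'
from h import *
import pickle
f=pickle.load(open('wh.pkl','rb'))
for n,o,t,b in(('h1',(277,98),(180,95),(200,285)),('h2',(128,90),(134,98),(227,268))):
    T,B=[onz(f,np.array(q)/3-.33+o,.044) for q in(t,b)];print(n,(T+B)/2,np.linalg.norm(T-B),np.arctan2(*(T-B)[1::-1]))
E
```

```text
h1 [0.41568022 0.23100986 0.044     ] 0.068158261736665 0.18044578547331158
h2 [0.42695423 0.38888794 0.044     ] 0.06546116392930888 0.4502553460859167
```

Two estimates of each housing agree: h1 at (0.416, 0.230) with yaw 0.19, and h2 at (0.4265, 0.389) with yaw 0.49. I'll pick h1 with a leaning grasp, so the tool ends up pointing outward and down when the housing is upright.

```bash
cat >> h.py <<'E'
A=.42;G=.014
def pick_pose(mid,psi,back=0.):
    r=rot(psi,A);return np.asarray(mid)+r.apply([0,0,G-back]),r
def place_pose(mid,phi,g=G):
    H0=R.from_euler('z',0).as_matrix();T=H0.T@rot(0,A).as_matrix()
    l=np.array([-np.sin(phi),np.cos(phi),0]);u=np.array([0,0,1.]);H=np.stack([u,l,np.cross(u,l)],1)
    r=R.from_matrix(H@T);return np.asarray(mid)+r.apply([0,0,g]),r
def pick(mid,psi):
    p,r=pick_pose(mid,psi,.11);ctrl.move_to(p,r.as_rotvec())
    p,r=pick_pose(mid,psi);ctrl.move_straight(p,.12);print('pre F',np.round(ctrl.read_contact_force(),1))
    ctrl.grab();print('width',ctrl.read_width(),ctrl.read_grip_force())
    p[2]+=.26;ctrl.move_straight(p,.25);print('F',np.round(ctrl.read_contact_force(),1),ctrl.read_width(),ctrl.read_clock())
E
python3 - <<'E'
from h import *
for k in(1,2,3):
  for phi in(-.6,-.4,-.2,0.):
    o=[]
    for z in(.30,.124):
        p,r=place_pose((*PORT[k],z),phi);q=ctrl.ik(p,r.as_rotvec());o.append(None if q is None else np.round(q,2).tolist())
    print(k,phi,o)
for m,y in(((.416,.230,.022),.19),((.4265,.389,.022),.49)):
    for b in(0,.11):
        p,r=pick_pose(m,y,b);print(p.round(3),np.round(ctrl.ik(p,r.as_rotvec()),2))
    p[:]=pick_pose(m,y)[0];p[2]+=.26;print(ctrl.ik(p,r.as_rotvec()) is not None)
pick((.416,.230,.022),.19)
E
```

```text
1 -0.6 [[-0.26, -0.61, -1.03, 1.5, -0.31, -0.07], None]
1 -0.4 [None, None]
1 -0.2 [[-0.11, -0.65, -0.84, 0.36, -0.25, 1.18], None]
1 0.0 [[-0.34, -0.51, -0.44, -0.58, -0.59, 2.21], [-0.53, -0.31, -0.5, -1.08, -0.55, 2.81]]
2 -0.6 [[0.08, -0.65, -1.05, 1.4, -0.62, -0.11], None]
2 -0.4 [None, None]
2 -0.2 [[0.0, -0.77, -1.06, 0.93, -0.23, 0.57], None]
2 0.0 [[0.06, -0.75, -0.83, 0.16, -0.35, 1.4], None]
3 -0.6 [[0.38, -0.6, -1.02, 1.36, -0.89, -0.21], None]
3 -0.4 [None, None]
3 -0.2 [None, None]
3 0.0 [[0.22, -0.84, -1.06, 0.77, -0.29, 0.73], None]
[0.41  0.229 0.009] [ 0.76  0.17 -0.16 -0.22 -1.6   1.04]
[0.454 0.237 0.11 ] [ 0.72  0.2   0.06 -0.21 -1.79  1.03]
True
[0.421 0.386 0.009] [ 0.97  0.42  0.14 -0.19 -1.66  1.11]
[0.461 0.407 0.11 ] [ 0.94  0.47  0.39 -0.19 -1.86  1.1 ]
True
pre F [ 0.1 -0.2  1.1]
width 0.04349828988937526 61.52016878128052
F [-0.2  0.5 -3.8] 0.043358882229826666 18.4333
```

```bash
python3 - <<'E'
from h import *
for k in(1,2,3):
  for phi in np.arange(-3.1,3.1,.2):
    o=[]
    for z in(.28,.20,.124):
        p,r=place_pose((*PORT[k],z),phi);q=ctrl.ik(p,r.as_rotvec());o.append(None if q is None else np.round(q,2).tolist())
    if all(o): print(k,round(phi,2),o)
for A2 in(.6,.8,.95):
  import h;h.A=A2
  ok=[(k,round(phi,2)) for k in(1,2,3) for phi in np.arange(-1.5,1.6,.25) if all((lambda pr:ctrl.ik(pr[0],pr[1].as_rotvec()) is not None)(place_pose((*PORT[k],z),phi)) for z in(.28,.124))];print(A2,ok)
E
```

```text
1 -3.1 [[-0.09, 1.17, 1.24, 0.33, -2.77, -1.21], [-0.08, 1.11, 1.04, 0.23, -2.63, -1.32], [-0.08, 1.13, 0.95, 0.19, -2.53, -1.36]]
1 -2.9 [[-0.03, 0.99, 0.9, 0.47, -2.57, -1.05], [-0.03, 0.99, 0.79, 0.4, -2.47, -1.15], [-0.02, 1.03, 0.73, 0.35, -2.37, -1.2]]
1 -2.7 [[0.02, 0.85, 0.65, 0.58, -2.4, -0.94], [0.03, 0.87, 0.56, 0.52, -2.31, -1.03], [0.03, 0.92, 0.51, 0.47, -2.22, -1.09]]
1 -2.5 [[0.07, 0.71, 0.42, 0.68, -2.24, -0.85], [0.08, 0.75, 0.34, 0.62, -2.15, -0.94], [0.08, 0.8, 0.3, 0.58, -2.07, -1.01]]
1 -2.3 [[0.12, 0.58, 0.2, 0.77, -2.08, -0.78], [0.12, 0.62, 0.13, 0.72, -2.0, -0.88], [0.13, 0.68, 0.09, 0.69, -1.92, -0.96]]
1 -2.1 [[0.16, 0.44, -0.0, 0.86, -1.93, -0.73], [0.16, 0.49, -0.07, 0.82, -1.85, -0.82], [0.17, 0.56, -0.11, 0.8, -1.78, -0.91]]
1 -1.9 [[0.18, 0.3, -0.2, 0.95, -1.77, -0.67], [0.19, 0.35, -0.27, 0.93, -1.7, -0.78], [0.19, 0.43, -0.31, 0.92, -1.63, -0.88]]
1 -1.7 [[0.2, 0.15, -0.38, 1.05, -1.62, -0.61], [0.2, 0.21, -0.46, 1.05, -1.55, -0.73], [0.19, 0.29, -0.51, 1.05, -1.48, -0.85]]
1 -1.5 [[0.19, 0.0, -0.56, 1.15, -1.45, -0.55], [0.18, 0.06, -0.64, 1.18, -1
[... 5125 characters left out ...]
4(-1.25)), (1, np.float64(-1.0)), (1, np.float64(-0.75)), (1, np.float64(-0.5)), (1, np.float64(-0.25)), (1, np.float64(0.0)), (1, np.float64(0.25)), (1, np.float64(0.5)), (1, np.float64(0.75)), (1, np.float64(1.5)), (2, np.float64(-1.5)), (2, np.float64(-1.25)), (2, np.float64(-1.0)), (2, np.float64(-0.75)), (2, np.float64(-0.5)), (2, np.float64(-0.25)), (2, np.float64(0.0)), (2, np.float64(0.25)), (2, np.float64(0.5)), (2, np.float64(0.75)), (3, np.float64(-1.5)), (3, np.float64(-1.25)), (3, np.float64(-1.0)), (3, np.float64(-0.75)), (3, np.float64(-0.5)), (3, np.float64(-0.25)), (3, np.float64(0.0)), (3, np.float64(0.25)), (3, np.float64(0.5)), (3, np.float64(0.75)), (3, np.float64(1.0))]
```

The roll-side heading φ = -1.3 is reachable for every port at all heights, so I'll place this one in port 1.

```bash
cat >> h.py <<'E'
def above(k,phi=-1.3,z=.30,dxy=(0,0)):
    p,r=place_pose((*(PORT[k]+dxy),z),phi);ctrl.move_to(p,r.as_rotvec())
def lower(k,phi=-1.3,zs=.134,zend=.114,dxy=(0,0)):
    c=PORT[k]+dxy
    ctrl.move_straight(place_pose((*c,zs),phi)[0],.12);ctrl.wait(.2);F0=np.array(ctrl.read_contact_force());print('F0',F0.round(1))
    z=zs
    while z>zend:
        z-=.002;ctrl.move_straight(place_pose((*c,z),phi)[0],.03);F=np.array(ctrl.read_contact_force())-F0;print(round(z,3),F.round(1),end=' ')
        if F[2]>8: break
    return z
def release(k,z,phi=-1.3,dxy=(0,0)):
    ctrl.ungrasp();p,r=place_pose((*(PORT[k]+dxy),z),phi,G-.12);ctrl.move_straight(p,.15)
    p[2]+=.1;ctrl.move_straight(p,.25);print(ctrl.read_clock())
E
python3 - <<'E'
from h import *
above(1);print(ctrl.read_tool_pos(),ctrl.read_width());z=lower(1);print(z,ctrl.read_torque(),ctrl.read_clock())
frame('side','s1.png');frame('scene','sc1.png')
a=cv2.imread('pics/s1.png')[170:300,210:350];b=cv2.imread('pics/sc1.png')[110:260,150:330]
cv2.imwrite('pics/s1c.png',np.hstack([cv2.resize(a,(400,400)),cv2.resize(b,(400,400))]))
E
```

```text
[ 0.59344547 -0.28856812  0.29469185] 0.04330249902495462
F0 [-0.5  0.4 -3. ]
0.132 [ 0.2 -0.3  1. ] 0.13 [ 0.5 -0.2  0.8] 0.128 [-2.8 -0.1  2.8] 0.126 [-6.1  2.9  6.8] 0.124 [-7.7  4.5 10.2] 0.124 [ 1.27504343  1.73359692 -2.00362936] 23.3333
```

View pics/s1c.png

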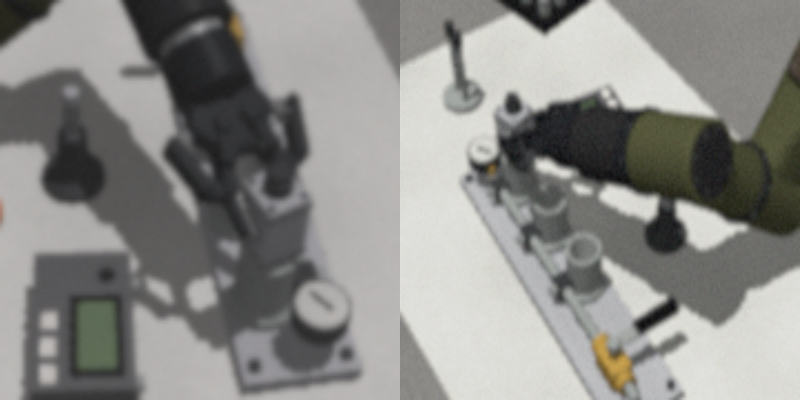

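The view shows the housing upright in port 1, to the right of the gauge, with its body close to the rim. The lateral force of (-7.7, 4.5) N means the port centre lies slightly towards -x/+y, so I'll comply before releasing.

```bash
python3 - <<'E'
from h import *
F0=np.array([-.5,.4,-3]);d=np.zeros(2);z=.124
for i in range(8):
    F=np.array(ctrl.read_contact_force())-F0;print(d.round(4),round(z,4),F.round(1))
    if abs(F[:2]).max()<2 and F[2]>6: break
    d+=np.clip(F[:2]*.00015,-.001,.001)
    if F[2]<8: z-=.001
    ctrl.move_straight(place_pose((*(PORT[1]+d),z),-1.3)[0],.03)
np.save('d.npy',np.r_[d,z]);print(ctrl.read_clock())
E
```

```text
[0. 0.] 0.124 [-7.   4.6  9.8]
[-0.001   0.0007] 0.124 [ 0.6 -3.3  5.3]
[-0.0009  0.0002] 0.123 [-3.4  1.4 10.4]
[-0.0014  0.0004] 0.123 [ 1.1 -3.5  9.4]
[-0.0013 -0.0001] 0.123 [-3.2  2.2 10.9]
[-0.0017  0.0002] 0.123 [ 2.3 -2.9  8.6]
[-0.0014 -0.0002] 0.123 [-2.   2.8 10.6]
[-0.0017  0.0002] 0.123 [ 1.9 -2.4  9.7]
25.4333
```

```bash
python3 - <<'E'
from h import *
import pickle
d=np.load('d.npy');release(1,d[2],dxy=d[:2])
s,e=frame('side','s2.png'),frame('scene','sc2.png')
ctrl.move_to((.42,.36,.2),rv(0.));f=frame('wrist','w_H3.png');pickle.dump(f,open('wh.pkl','wb'))
a=cv2.imread('pics/s2.png')[190:300,240:350];b=cv2.imread('pics/sc2.png')[120:220,165:265]
w=cv2.imread('pics/w_H3.png')[40:240,120:320]
cv2.imwrite('pics/m2.png',np.hstack([cv2.resize(a,(200,200)),cv2.resize(b,(200,200)),cv2.resize(w,(400,400))[:200]]) if 0 else np.hstack([np.vstack([cv2.resize(a,(300,300)),cv2.resize(b,(300,300))]),cv2.resize(w,(500,500),interpolation=cv2.INTER_CUBIC).copy() if 0 else cv2.copyMakeBorder(cv2.resize(w,(500,500),interpolation=cv2.INTER_CUBIC),0,100,0,0,cv2.BORDER_CONSTANT)]))
print([proj(f,(.4265,.389,.044))])
print(ctrl.read_clock())
E
```

```text
27.425
[array([226.82859795, 170.52288124])]
29.55
```

View pics/m2.png

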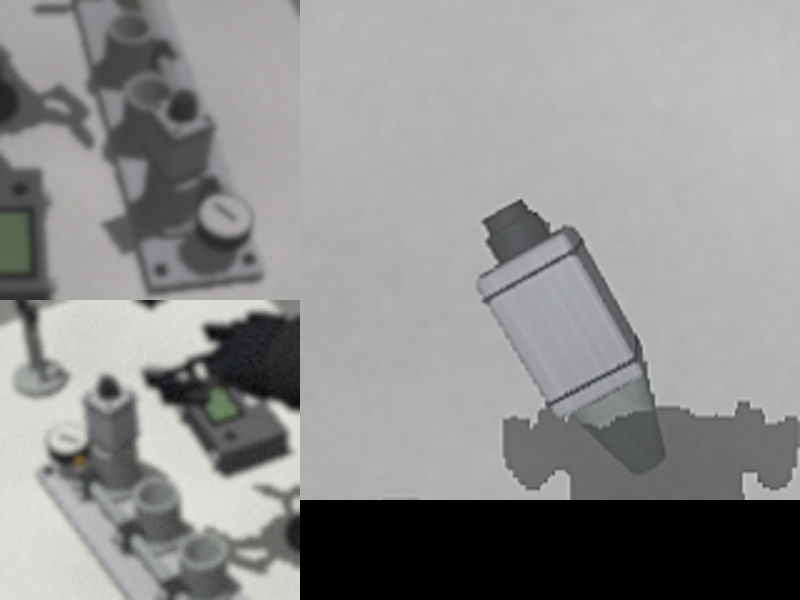

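Housing 1 stands upright in port 1 in both views, close to the rim. The second housing is where it was measured: its body is centred at wrist px (225.6,169.6) against a predicted (226.8,170.5). I'll pick it and put it in port 2 with the same small correction.

```bash
cat >> h.py <<'E'
def comply(k,z,F0,d,n=8):
    for i in range(n):
        F=np.array(ctrl.read_contact_force())-F0;print(d.round(4),round(z,4),F.round(1))
        if abs(F[:2]).max()<2.5 and F[2]>6: break
        d=d+np.clip(F[:2]*.00012,-.001,.001)
        if F[2]<8: z-=.001
        ctrl.move_straight(place_pose((*(PORT[k]+d),z),-1.3)[0],.03)
    return d,z
E
python3 - <<'E'
from h import *
d=np.array([-.0015,.0])
pick((.427,.389,.022),.475)
if abs(ctrl.read_width()-.044)<.003:
    above(2,dxy=d);z=lower(2,dxy=d);F0=np.array([-.5,.4,-3]);d,z=comply(2,z,F0,d)
    np.save('d.npy',np.r_[d,z]);print(ctrl.read_clock())
E
```

```text
pre F [-0.1  0.2 -0.1]
width 0.04302801343210779 61.9587242603302
F [ 0.2 -0.  -1.8] 0.04358142453419906 32.9583
F0 [ 0.8 -0.1 -2.2]
0.132 [-0.7  0.2  0.3] 0.13 [-0.2  0.9  0.5] 0.128 [1.7 0.4 1.9] 0.126 [4.3 1.  3.2] 0.124 [4.3 1.8 3.7] 0.122 [1.6 3.9 8.8] [-0.0015  0.    ] 0.122 [2.9 3.4 9.6]
[-0.0012  0.0004] 0.122 [ 2.2  3.1 10.3]
[-0.0009  0.0008] 0.122 [ 1.   1.8 11. ]
38.7917
```

```bash
python3 - <<'E'
from h import *
import pickle
d=np.load('d.npy');release(2,d[2],dxy=d[:2])
ctrl.move_to((.45,.0,.25),rv(0.))
# oblique set: side+scene+wrist over stand
s,e,w=frame('side','s3.png'),frame('scene','sc3.png'),frame('wrist','w3.png')
pickle.dump((s,e,w),open('p3.pkl','wb'))
for k in(1,2): print(k,[proj(f,(*PORT[k],.179)).round(1) for f in(s,e,w)])
a=cv2.resize(cv2.imread('pics/s3.png')[190:290,250:350],(400,400),interpolation=cv2.INTER_CUBIC);b=cv2.resize(cv2.imread('pics/sc3.png')[125:225,175:275],(400,400),interpolation=cv2.INTER_CUBIC)
cv2.imwrite('pics/m3.png',np.hstack([a,b]));print(ctrl.read_clock())
E
```

```text
40.7833
1 [array([307.5, 225.1]), array([199.8, 146.4]), array([618.4,  25.4])]
2 [array([297.9, 197.7]), array([214.6, 163.6]), array([511.1,   2.6])]
42.4833
```

View pics/m3.png

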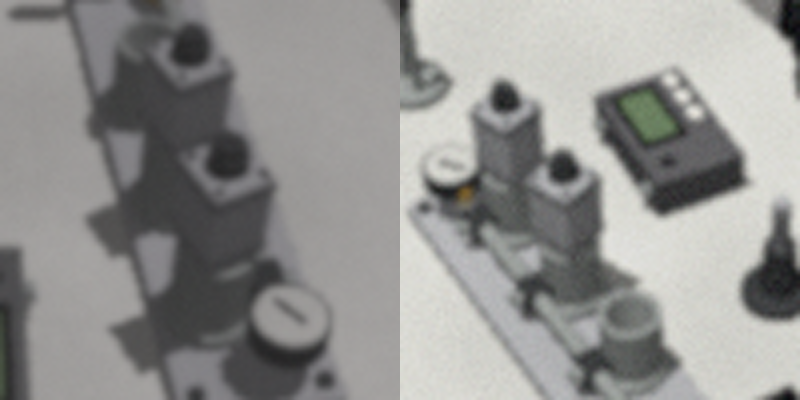

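View pics/w3.png

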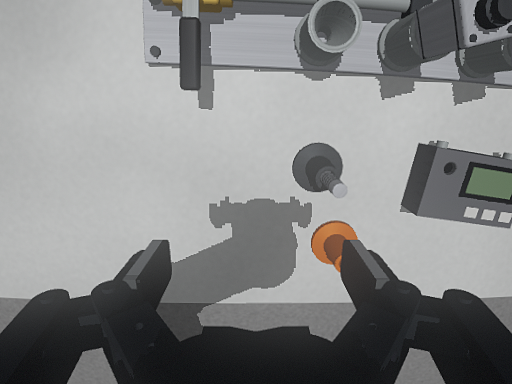

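Both connector tops fall within about 1.5 px of the fully-home prediction: side (307.2,225.8) and (297.7,199), scene (201.5,147) and (216,163.8). In w3 the handle is still across the pipe (190,55), the stylus top is at (339,189) and the recess at (450,168). Next is the stylus.

```bash
python3 - <<'E'
from h import *
import pickle
o=pickle.load(open('w.pkl','rb'));w=pickle.load(open('p3.pkl','rb'))[2]
print('recess',onz(w,(450,168),.045),'sty',onz(w,(339.5,188.5),.115),tri((w,(339.5,188.5)),(o['B'],(181,188.7))))
c=np.array([.4433,-.0848])
ctrl.move_to((*c,.20),rv(0.));F0=np.array(ctrl.read_contact_force())
ctrl.move_straight((*c,.078),.12);print(np.array(ctrl.read_contact_force())-F0)
ctrl.grab();print(ctrl.read_width(),ctrl.read_grip_force(),np.array(ctrl.read_contact_force())-F0,ctrl.read_tool_pos())
ctrl.move_straight((*c,.20),.12);print(ctrl.read_width(),np.array(ctrl.read_contact_force())-F0)
f=frame('wrist','w4.png');print(ctrl.read_clock())
E
```

```text
recess [ 0.44848156 -0.24340794  0.045     ] sty [ 0.44222491 -0.08378721  0.115     ] [ 0.44147216 -0.08467372  0.11203697]
[ 1.59352936  0.93386418 -0.37151023]
0.014854299635327093 58.44943821430206 [-0.24726731  4.89485199  2.7446908 ] [ 0.44344151 -0.08424393  0.0782304 ]
0.014752116328870715 [ 1.84096351  0.43859619 -0.44021073]
45.9917
```

```bash
python3 - <<'E'
from h import *
c=np.array([.4491,-.2432])
ctrl.move_to((*c,.20),rv(0.));ctrl.move_straight((*c,.122),.12);ctrl.wait(.2)
F0=np.array(ctrl.read_contact_force());z=.122
while z>.100:
    z-=.001;ctrl.move_straight((*c,z),.02);F=np.array(ctrl.read_contact_force())-F0;print(round(z,3),F.round(1),end=' ')
    if F[2]>8.5: break
ctrl.wait(.4);F=np.array(ctrl.read_contact_force())-F0;print('hold',F,ctrl.read_tool_pos())
frame('side','s5.png');frame('scene','sc5.png')
print(ctrl.read_clock())
E
```

```text
0.121 [-0.3  0.6 -1.1] 0.12 [-0.3  0.9 -0.3] 0.119 [-0.3 -0.  -0.4] 0.118 [-0.1  0.7 -1.2] 0.117 [0.  0.1 0. ] 0.116 [-0.7  1.4 -0.2] 0.115 [ 0.4  0.2 -0.8] 0.114 [ 0.3  0.5 -0.9] 0.113 [-0.7  0.3 -0.1] 0.112 [-0.7  0.9  1.3] 0.111 [0.1 0.3 1.3] 0.11 [-0.4  1.8  2.1] 0.109 [-1.   0.6  3.6] 0.108 [-0.3  1.1  5. ] 0.107 [-2.2  2.9  8.8] hold [-0.33908424  2.32010987  7.15728125] [ 0.4494875  -0.24337806  0.10827264]
51.9167
```

Contact came at TCP z 0.112, with a spring ramp to a hard stop near 0.108. That matches a button top 5 mm below the recess rim plus 4 mm of travel. I'll press a little more to be sure, then return the stylus.

```bash
python3 - <<'E'
from h import *
c=np.array([.4491,-.2432])
ctrl.move_straight((*c,.106),.02);ctrl.wait(.4);print(ctrl.read_contact_force(),ctrl.read_tool_pos())
ctrl.move_straight((*c,.20),.12)
h=np.array([.4433,-.0842])
ctrl.move_to((*h,.20),rv(0.));ctrl.move_straight((*h,.10),.12);ctrl.wait(.2);F0=np.array(ctrl.read_contact_force());z=.10
while z>.0785:
    z-=.002;ctrl.move_straight((*h,z),.04);F=np.array(ctrl.read_contact_force())-F0;print(round(z,3),F.round(1),end=' ')
    if F[2]>6: break
print(ctrl.read_tool_pos(),ctrl.read_width())
ctrl.ungrasp();ctrl.wait(.2);ctrl.move_straight((*h,.20),.15)
ctrl.move_to((.45,.0,.25),rv(0.))
w=frame('wrist','w6.png');frame('side','s6.png');frame('scene','sc6.png');print(ctrl.read_clock())
g0=cv2.imread('pics/w3.png');g1=cv2.imread('pics/w6.png');D=cv2.absdiff(g0,g1).max(2);print('diff w3-w6',[(n,int((D[y0:y1,x0:x1]>40).sum())) for n,(x0,x1,y0,y1) in dict(sty=(285,365,130,205),btn=(410,512,140,230),ports=(290,512,0,90),valve=(150,240,0,100)).items()])
print(proj(w,(.4425,-.084,.115)))
cv2.imwrite('pics/m6.png',cv2.resize(cv2.imread('pics/w6.png')[:260,140:],(780,545)))
E
```

```text
[-2.37214454  2.29120078 11.37927723] [ 0.449682   -0.24349332  0.10808925]
0.098 [ 0.6  1.1 -0.5] 0.096 [ 0.3  0.5 -0.4] 0.094 [ 1.4  0.4 -0.3] 0.092 [ 1.2 -0.1  0.1] 0.09 [ 0.8 -0.5 -0.5] 0.088 [1.  0.3 0.8] 0.086 [ 0.6  1.  -0.6] 0.084 [-0.1  0.9 -0.1] 0.082 [ 1.   0.8 -0.4] 0.08 [ 1.6  1.8 -1.1] 0.078 [0.6 2.9 1.4] [ 0.44339518 -0.08397326  0.07809775] 0.014464963470641643
60.5917
diff w3-w6 [('sty', 124), ('btn', 420), ('ports', 1375), ('valve', 510)]
[340.65264353 188.43459707]
```

```bash
python3 - <<'E'
import cv2,numpy as np
a,b=[cv2.cvtColor(cv2.imread('pics/%s.png'%n),cv2.COLOR_BGR2GRAY).astype(np.float32) for n in('w3','w6')]
for n,(x0,x1,y0,y1) in dict(sty=(285,365,130,205),btn=(410,512,140,230),ports=(290,512,0,90),valve=(150,240,0,100),orange=(300,360,210,245)).items():
    print(n,cv2.phaseCorrelate(a[y0:y1,x0:x1],b[y0:y1,x0:x1],cv2.createHanningWindow((x1-x0,y1-y0),cv2.CV_32F)))
for v in('s','sc'):
    a,b=[cv2.imread('pics/%s%d.png'%(v,k)).astype(int) for k in(3,6)];D=abs(a-b).max(2)>45
    n,l,st,c=cv2.connectedComponentsWithStats(D.astype(np.uint8));print(v,[(s[:5].tolist()) for s in st[1:] if s[4]>25])
E
```

```text
sty ((0.9361867088385338, 0.6979364930408138), 1.0174535876909891)
btn ((0.6108078358162246, 0.6465955828216181), 1.0236507478564856)
ports ((1.678218496760337, 0.6831945636791943), 0.9712438465636454)
valve ((1.4970997870216394, 0.16216262737853526), 0.9212132318284777)
orange ((0.5072146115466118, 0.480668450574381), 0.9143470511392311)
s []
sc []
```

Only the camera pose differs slightly; the fixed cameras show no change, so the stylus is home and the housings haven't moved. Now I'll open the valve from the other side.

```bash
python3 - <<'E'
from h import *
ctrl.grab();th=3.1
p=push(th,.045,-1);ctrl.move_to(np.r_[p[:2],.18],rv(th-np.pi)); ctrl.move_straight(p,.1)
for th in np.r_[np.arange(3.1,1.54,-.1),1.53,1.51,1.49,1.47]:
    ctrl.move_straight(push(th,.026,-1),.12,rv(th-np.pi))
    F=ctrl.read_contact_force();print(round(th,2),np.round(F,1),end=' ')
    if np.hypot(F[0],F[1])>11: break
ctrl.wait(.3)
p=push(th,.05,-1);ctrl.move_straight(p,.15);p[2]=.2;ctrl.move_straight(p,.25)
ctrl.move_to((.52,.0,.27),rv(0.))
frame('wrist','w7.png');frame('side','s7.png');frame('scene','sc7.png');print(ctrl.read_clock())
s=cv2.imread('pics/s7.png')[140:310,200:360];e=cv2.imread('pics/sc7.png')[120:290,150:310]
w=cv2.imread('pics/w7.png')
cv2.imwrite('pics/m7.png',np.vstack([np.hstack([cv2.resize(x,(400,300),interpolation=cv2.INTER_CUBIC) for x in(s,e)]),cv2.copyMakeBorder(cv2.resize(w[:260],(590,300)),0,0,0,210,cv2.BORDER_CONSTANT)]))
E
```

```text
3.1 [ 0.  -0.5  0. ] 3.0 [ 0.3 -0.3  0.5] 2.9 [-0.2  0.4 -0. ] 2.8 [-0.6 -0.8  0.4] 2.7 [ 0.8 -1.1 -0.2] 2.6 [ 0.1 -0.4  0.3] 2.5 [-0.6 -0.6 -1. ] 2.4 [ 0.4  0.5 -0.4] 2.3 [-0.2 -0.4 -0.2] 2.2 [ 0.1  0.4 -0.5] 2.1 [-0.2 -0.8 -0.6] 2.0 [ 0.   0.8 -0.3] 1.9 [ 0.3 -0.8  0. ] 1.8 [0.  0.6 0. ] 1.7 [ 0.1 -0.6 -0.3] 1.6 [0.2 0.1 0.6] 1.53 [ 0.   0.2 -0.1] 1.51 [-2.   0.2  0.2] 1.49 [-5.1 -0.   2.4] 1.47 [-12.5  -1.    5.3] 71.3583
```

View pics/m7.png

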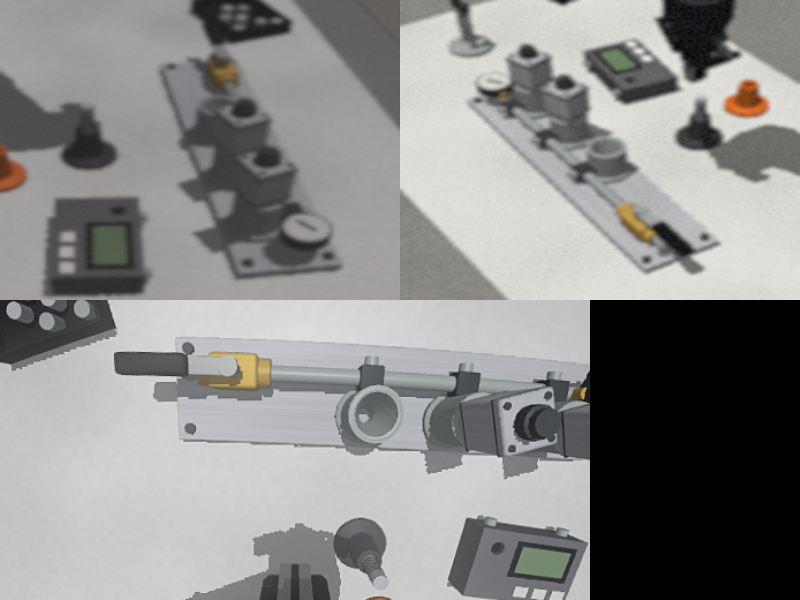

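The last view shows the handle in line with the pipe and at its stop (12.5 N reaction). Both housings are upright in ports 1 and 2, the stylus is in the dark holder, and the robot is clear of everything. Handing in.

```bash
python3 -c "
from workcell import ctrl
print(ctrl.hand_in(),ctrl.read_clock())"
```

```text
the job is handed in; nothing more can be done
the job is handed in; nothing more can be done
```

The job is handed in at about 71 s of 208 s: valve shut, both housings seated in ports 1 and 2, zero button pressed to its stop, valve reopened to its stop and stylus back in its holder, all as read from the forces and final pictures; the hand-in call gave no verdict.

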